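# Sort slide cartons by weight

### The arm

A 6-joint arm with a two-finger parallel gripper is mounted at the origin on a cart in front of the work surface, level with it; the furniture and walls round the work are solid. World frame = base frame: x ahead of the robot, y to its left, z up, the work surface at z = 0. Lengths are in m, angles in rad, forces in N, time in s.
With the tool pointing down it reaches from about 0.3 to 0.775 m from the base axis. Payload 14.6 kg.
Tool frame: the origin (TCP) lies midway between the tips of the shut fingers; the grasp point (between the pads) lies 19 mm behind it; z points along the fingers, y is the line along which they close (so a half turn about z gives the same grasp; the last joint's range is limited). The gripper opens to 94 mm and grips with 3 to 60 N. Pads are 16 mm wide; open, the fingers measure 119 mm over their backs; the gripper's body (75 mm by 177 mm) begins 78 mm behind the grasp point.
Start: joints at [1.16, 0.3, 1.521, -0, 1.321, -0.067], TCP at [0.185, 0.518, 0.205] pointing down, gripper open.
Joint ranges: [-3.03, 3.03], [-0.79, 2.21], [0.23, 2.52], [-1.04, 4.18], [0, 3.07], [-2.55, 2.55]. Speed limits (rad/s): [2.22, 2.22, 2.57, 3.14, 3.14, 3.14].

### API

Orientations are given as [roll, pitch, yaw] about the fixed x, y, z axes, in that order (R = Rz(yaw) Ry(pitch) Rx(roll)).
In Python, from station import telemetry, optics, ctrl gives the robot as it stands.
- The arm moves only by the tool carry_out, never from a script. Its argument "plan" is a list that holds one entry, the list of rows, each a list of 7 numbers: the shift along the tool's x, y, z in mm, then the turn, a rotation vector about the tool's x, y, z in rad, then the finger opening in mm, from 0 to 94. A call has 1 to 20 rows; each row shifts and turns the commanded pose from where the row before left it, along the tool's axes as they then stand; what a row does not reach is not made up. A row lasts 1/12 s, in which the tool goes at most 41.7 mm and 7.16 degrees, less where a joint would pass 70% of its speed; a pose out of reach is approached as far as the arm can. A call with a gripper value outside its range is refused whole. The fingers move at their own pace and stop on an object; "squeeze" is the grip in N (left out, the last holds). Time passes only in rows, so rows that do not move let the fingers close. It gives the time, the measured TCP pose, the force, the opening and the grip force at its end, in the units of the state.
- telemetry.get_obs(): the state, without advancing time (a new reading comes with each control period).
- optics.camera(name): name is "scene" or "top"; returns a dict with "pixels" (400x640x3 uint8, red, green, blue), "intrinsics" (3x3 intrinsics, pixels), "dist_coeffs" ([k1, k2, p1, p2, k3] as OpenCV has them; the pictures are not rectified), "origin" and "rotation" of the camera in the world. Camera axes: x right, y down, z forward; pixel columns grow to the right and rows downward; lengths in m; the calibration is good to about 2 mm. A picture is of the moment at which its call begins. There is no depth.
- ctrl.hand_in(): hands the job in; it is judged then, once.
The state is a dict: "time_s": time; "qpos": joint angles; "joint_vel": joint speeds; "tau": joint torques, N m; "ee_pos": TCP position; "eef_rot": TCP orientation; "force": force on the tool from outside, world axes, zero at the start; "moment": the same for the moment, N m; "grip_width": finger opening in m; "grip_force": force on a finger pad.
Only numpy, scipy, OpenCV 4.12 (cv2) and the standard library are available. Lean on these libraries where they do the work, as an engineer would, in place of code of your own. Each camera call takes 0.05 s, during which the arm holds its last target. There are 200 camera calls.

### The job

These slide cartons look alike: lift each one briefly (also the one that somebody has already put in a tray unchecked) to feel whether it is full, part-used or empty, then lay the full ones in the blue tray, the part-used ones in the yellow tray and the empty ones in the grey tray. In the trays every carton lies flat on the tray floor, side by side and not stacked, lengthwise from left to right, with its green end to the robot's left. Leave the red jar, the amber bottle and the red-capped bottle behind the trays where they are.

Things in the scene. Friction and masses are not known exactly. Their poses are not given: they have to be found in the camera images.
- carton_a: white slide carton, green band at one end, 99 x 40 mm, 34 mm high as it lies. Origin at its middle; +x along its length to the green end, +y across its width, +z out of the printed side (up). All look alike: full about 360 g, part-used 180 g, empty 30 g, each within 10 %; which is which is felt only by lifting; up to two of a kind. May be absent
- carton_a_head (a point): centre of the end face of carton_a at its green band, 49.5 mm from the middle
- carton_b: white slide carton, green band at one end, 99 x 40 mm, 34 mm high as it lies. Origin at its middle; +x along its length to the green end, +y across its width, +z out of the printed side (up). All look alike: full about 360 g, part-used 180 g, empty 30 g, each within 10 %; which is which is felt only by lifting; up to two of a kind. May be absent
- carton_b_head (a point): centre of the end face of carton_b at its green band, 49.5 mm from the middle
- carton_c: white slide carton, green band at one end, 99 x 40 mm, 34 mm high as it lies. Origin at its middle; +x along its length to the green end, +y across its width, +z out of the printed side (up). All look alike: full about 360 g, part-used 180 g, empty 30 g, each within 10 %; which is which is felt only by lifting; up to two of a kind. May be absent
- carton_c_head (a point): centre of the end face of carton_c at its green band, 49.5 mm from the middle
- carton_d: white slide carton, green band at one end, 99 x 40 mm, 34 mm high as it lies. Origin at its middle; +x along its length to the green end, +y across its width, +z out of the printed side (up). All look alike: full about 360 g, part-used 180 g, empty 30 g, each within 10 %; which is which is felt only by lifting; up to two of a kind. May be absent
- carton_d_head (a point): centre of the end face of carton_d at its green band, 49.5 mm from the middle
- carton_e: white slide carton, green band at one end, 99 x 40 mm, 34 mm high as it lies. Origin at its middle; +x along its length to the green end, +y across its width, +z out of the printed side (up). All look alike: full about 360 g, part-used 180 g, empty 30 g, each within 10 %; which is which is felt only by lifting; up to two of a kind. May be absent
- carton_e_head (a point): centre of the end face of carton_e at its green band, 49.5 mm from the middle
- carton_f: white slide carton, green band at one end, 99 x 40 mm, 34 mm high as it lies. Origin at its middle; +x along its length to the green end, +y across its width, +z out of the printed side (up). All look alike: full about 360 g, part-used 180 g, empty 30 g, each within 10 %; which is which is felt only by lifting; up to two of a kind. Starts in the yellow tray
- carton_f_head (a point): centre of the end face of carton_f at its green band, 49.5 mm from the middle
- tray_blue: shallow blue plastic tray for full cartons, fixed, one of three side by side beyond the cartons in changing order. 145 mm (x) by 140 mm (y), walls 4 mm thick and 12 mm high, floor 3 mm thick; takes two cartons lying along y, middles at x = -37 and +37 mm. Origin at the centre of its underside; +x away from the robot, +y to the robot's left, turned at most 0.06 rad
- tray_yellow: shallow yellow plastic tray for part-used cartons, fixed, one of three side by side beyond the cartons in changing order. 145 mm (x) by 140 mm (y), walls 4 mm thick and 12 mm high, floor 3 mm thick; takes two cartons lying along y, middles at x = -37 and +37 mm. Origin at the centre of its underside; +x away from the robot, +y to the robot's left, turned at most 0.06 rad
- tray_grey: shallow grey plastic tray for empty cartons, fixed, one of three side by side beyond the cartons in changing order. 145 mm (x) by 140 mm (y), walls 4 mm thick and 12 mm high, floor 3 mm thick; takes two cartons lying along y, middles at x = -37 and +37 mm. Origin at the centre of its underside; +x away from the robot, +y to the robot's left, turned at most 0.06 rad
- stain_jar: red stain jar, square, 61x61x72 mm, standing behind the trays; origin at the centre of its underside. Leave alone
- oil_bottle: small amber bottle with black cap, 29 mm diameter, 62 mm tall, standing behind the trays; origin at the centre of its underside. Leave alone
- dropper: small white bottle with red cap, 27 mm diameter, 58 mm tall, standing behind the trays; origin at the centre of its underside. Leave alone
Not all that is in view belongs to the job. Leave any turquoise look-alike of the carton_c alone.

How it is judged:
By the outcome, as a careful person would: the job done as asked, in the order asked, and still so for the second after the job is handed in, with the robot touching nothing.
Of carton_a, carton_b, carton_c, carton_d, carton_e only 4 to 5 are there at a start; the rules pass over those that are not, and their reading is None.
At some moment in a run one of carton_a, carton_b, carton_c, carton_d, carton_e, carton_f may be knocked a few centimetres aside while the robot is not near it.
Once in a run the grip may slacken for a moment while it holds something.
It also fails if it takes over 210 s, if anything falls off the work surface, if the arm or the gripper's body presses on something with over 40 N, if the wrist force passes 120 N, or if a joint passes its speed limit or range.

## Working session

There is one attempt and no reset: what is moved stays moved. The work goes in short steps, Python scripts to look and compute and a tool call to move; the robot and the scene stay as the last step left them, time stands still between calls to the robot, and variables do not carry over. Pictures are saved under pics/ and viewed, at most 14 in all, crops included, and the job is handed in when it is done.

Besides the shell and the picture viewer there is one more tool, called after "Call:" in YAML: its name, and indented under it one key for each argument. carry_out: Moves the arm, as the interface text tells. Its arguments: {"type":"object","properties":{"plan":{"type":"array","items":{"type":"array","items":{"type":"array","items":{"type":"number"}}}},"squeeze":{"type":"number"}},"required":["plan"]}

```bash
mkdir -p pics; cat > h.py <<'E'
import numpy as np, cv2
from station import telemetry, optics, ctrl
def snap(n,f):
    c=optics.camera(n); cv2.imwrite(f'pics/{f}.png',cv2.cvtColor(c['pixels'],cv2.COLOR_RGB2BGR)); np.save(f'pics/{f}.npy',c,allow_pickle=True); return c
def load(f): return np.load(f'pics/{f}.npy',allow_pickle=True).item()
def w(c,uv,z):
    p=cv2.undistortPoints(np.array(uv,float).reshape(-1,1,2),np.array(c['intrinsics']),np.array(c['dist_coeffs'],float)).reshape(-1,2)
    d=np.c_[p,np.ones(len(p))]@np.array(c['rotation']).T; o=np.array(c['origin'])
    return o+d*((z-o[2])/d[:,2])[:,None]
E
python3 - <<'E'
from h import *
for n in('top','scene'):
    c=snap(n,n+'0'); print(n,c['origin'],c['rotation'],c['intrinsics'])
print(telemetry.get_obs())
E
```

```text
top [ 0.50360597 -0.22070415  1.46996114] [-3.08267794  0.0112566  -1.57638633] [[372.34903636   0.         320.88326832]
 [  0.         372.34903636 203.42789789]
 [  0.           0.           1.        ]]
scene [ 0.00707419 -0.88892804  0.85903593] [-2.32196904  0.01954972 -0.7136606 ] [[382.79282997   0.         319.51516639]
 [  0.         382.79282997 200.12299392]
 [  0.           0.           1.        ]]
{'time_s': 0.1, 'qpos': array([ 1.16039748e+00,  3.00389582e-01,  1.52151106e+00, -7.92133713e-06,
        1.32069538e+00, -6.66045276e-02]), 'joint_vel': array([ 3.99640336e-05, -6.34443556e-04,  4.90464256e-05, -6.14721053e-04,
       -1.25633718e-03,  6.56694406e-04]), 'tau': array([ 1.22640722e-03, -5.32642829e+01, -3.53283441e+01,  7.09349220e-02,
        2.34936696e-02,  1.96086637e-05]), 'ee_pos': array([0.18529857, 0.5176003 , 0.20496066]), 'eef_rot': array([-3.14059100e+00, -5.91237845e-05,  2.79780026e+00]), 'force': array([-0.07717594, -0.081926  , -0.55881301]), 'moment': array([-0.01845983,  0.05666363, -0.00636383]), 'grip_force': 0.0, 'grip_width': 0.09407275151324801}
```

View pics/top0.png

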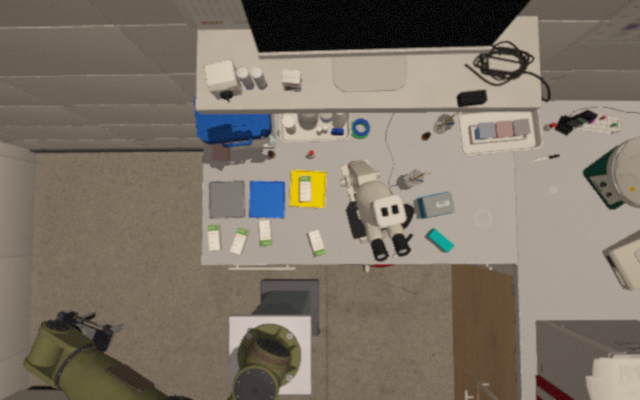

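View pics/scene0.png

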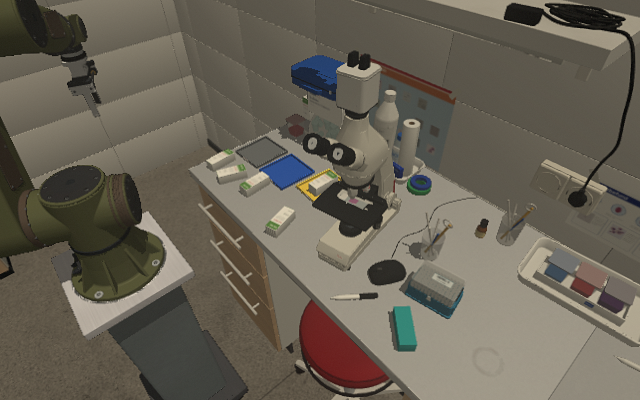

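```bash
cat >> h.py <<'E'
from scipy.spatial.transform import Rotation as Rn
_w=w
def w(c,uv,z):
    c=dict(c); c['rotation']=Rn.from_euler('xyz',c['rotation']).as_matrix(); return _w(c,uv,z)
def proj(c,P):
    R=Rn.from_euler('xyz',c['rotation']).as_matrix().T
    return cv2.projectPoints(np.array(P,float).reshape(-1,1,3),R,-R@np.array(c['origin']),np.array(c['intrinsics']),np.array(c['dist_coeffs'],float))[0].reshape(-1,2)
def crop(c,f,u0,v0,u1,v1,s):
    im=cv2.cvtColor(c['pixels'],cv2.COLOR_RGB2BGR)[v0:v1,u0:u1]
    im=cv2.resize(im,None,fx=s,fy=s,interpolation=cv2.INTER_CUBIC)
    for u in range(u0,u1,10): cv2.putText(im,str(u),((u-u0)*s,8),0,.3,(0,0,255)); cv2.line(im,((u-u0)*s,10),((u-u0)*s,16),(0,0,255))
    for v in range(v0,v1,10): cv2.putText(im,str(v),(0,(v-v0)*s+4),0,.3,(0,0,255))
    cv2.imwrite(f'pics/{f}.png',im)
E
python3 - <<'E'
from h import *
c=load('top0'); crop(c,'c1',200,140,333,240+25,6); 
print(proj(c,[[0,0,0],[.5,0,0],[.5,.2,0]]), w(c,[[214,238],[239,242],[265,232],[317,243],[305,189]],.034))
E
```

```text
[[268.96075042 355.7578945 ]
 [269.17917048 226.61120714]
 [218.75310901 226.87458979]] [[ 0.4573128   0.20828073  0.034     ]
 [ 0.44151275  0.11129432  0.034     ]
 [ 0.47943757  0.01098813  0.034     ]
 [ 0.43625578 -0.18924813  0.034     ]
 [ 0.64477728 -0.14378638  0.034     ]]
```

View pics/c1.png

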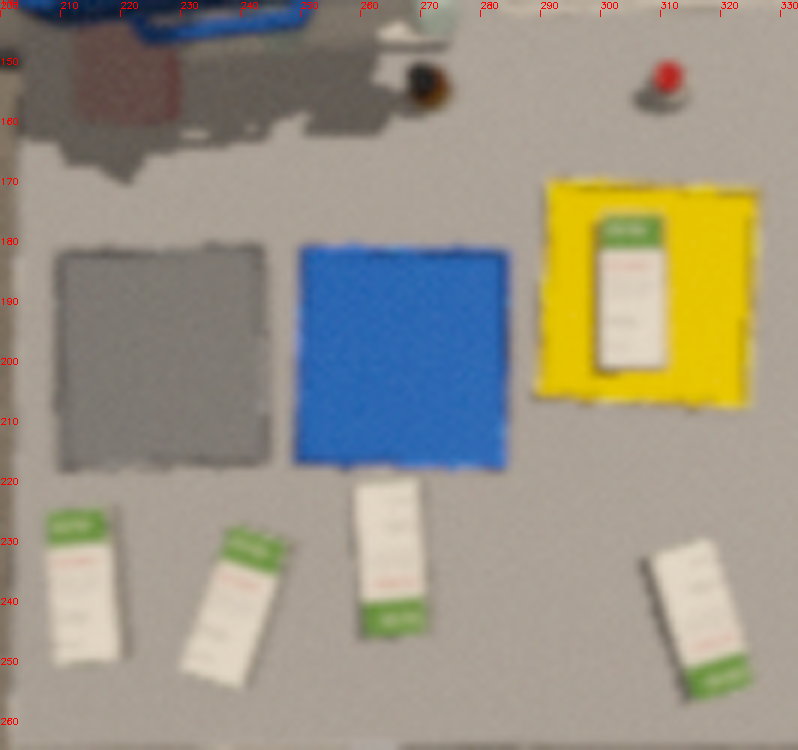

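```bash
python3 - <<'E'
from h import *
c=load('top0'); P=lambda a:np.array(a)/6+[200,140]
for n,g,o in [(1,(76,511),(87,661)),(2,(259,538),(211,679)),(3,(395,633),(387,480)),(4,(720,690),(682,548)),('f',(632,216),(632,369))]:
    a=w(c,P([g,o]),.034 if n!='f' else .037); d=a[0]-a[1]; print(n,a.mean(0).round(4),'yaw',round(np.arctan2(d[1],d[0]),3),'len',np.hypot(*d[:2]).round(3))
for n,q in dict(grey=[(55,252),(263,246),(270,462),(60,470)],blue=[(302,247),(509,251),(504,468),(295,462)],yel=[(548,182),(758,192),(747,408),(536,396)]).items():
    a=w(c,P(q),.012); d=a[0]-a[3]+a[1]-a[2]; print(n,a.mean(0).round(4),'yaw',round(np.arctan2(d[1],d[0]),3),np.hypot(*(a[0]-a[3])[:2]),np.hypot(*(a[0]-a[1])[:2]))
E
```

```text
1 [0.4587 0.2099 0.034 ] yaw 0.084 len 0.097
2 [0.4438 0.1106 0.034 ] yaw -0.325 len 0.095
3 [0.4766 0.0103 0.034 ] yaw -3.086 len 0.098
4 [ 0.4357 -0.1886  0.034 ] yaw -2.884 len 0.094
f [ 0.6455 -0.1452  0.037 ] yaw -0.003 len 0.099
grey [0.6074 0.1651 0.012 ] yaw 0.037 0.1437084535027901 0.13761966187040034
blue [0.6067 0.0068 0.012 ] yaw -0.025 0.14141046916657865 0.1364310078817091
yel [ 0.6467 -0.1539  0.012 ] yaw -0.057 0.1411638160903124 0.13831520449288967
```

```bash
cat >> h.py <<'E'
def obs():
    o=telemetry.get_obs(); return o,np.array(o['ee_pos']),o['eef_rot']
def go(x,y,z,psi,start=None):
    """turn in place, then translate; prints per-phase totals in tool axes"""
    if start is None:
        o,p,r=obs(); s=r[2]; print('t',round(o['time_s'],2),'tilt',np.round(r[:2],3),'F',np.round(o['force'],2),'grip',round(o['grip_width']*1e3,1),round(o['grip_force'],1),'pose',p.round(4),round(s,3))
    else: p,s=np.array(start[:3]),start[3]
    t=-((psi-s+np.pi)%(2*np.pi)-np.pi); d=np.array([x,y,z])-p
    sx=np.cos(psi)*d[0]+np.sin(psi)*d[1]; sy=np.sin(psi)*d[0]-np.cos(psi)*d[1]
    print(f'turn rz={t:.3f} ({abs(t)/.12:.1f} rows); then shift x={sx*1e3:.1f} y={sy*1e3:.1f} z={-d[2]*1e3:.1f} mm ({np.linalg.norm([sx,sy])*1e3/35:.1f} rows)')
E
python3 -c "
from h import *
go(.6455,-.1452,.11,0)"
```

```text
t 0.1 tilt [-3.141 -0.   ] F [-0.08 -0.08 -0.56] grip 94.1 0.0 pose [0.1853 0.5176 0.205 ] 2.798
turn rz=2.798 (23.3 rows); then shift x=460.2 y=662.8 z=95.0 mm (23.1 rows)
```

Call:
carry_out:
  plan:
    - [[0,0,0,0,0,0.1166,60],[0,0,0,0,0,0.1166,60],[0,0,0,0,0,0.1166,60],[0,0,0,0,0,0.1166,60],[0,0,0,0,0,0.1166,60],[0,0,0,0,0,0.1166,60],[0,0,0,0,0,0.1166,60],[0,0,0,0,0,0.1166,60],[0,0,0,0,0,0.1166,60],[0,0,0,0,0,0.1166,60],[0,0,0,0,0,0.1166,60],[0,0,0,0,0,0.1166,60],[0,0,0,0,0,0.1166,60],[0,0,0,0,0,0.1166,60],[0,0,0,0,0,0.1166,60],[0,0,0,0,0,0.1166,60],[0,0,0,0,0,0.1166,60],[0,0,0,0,0,0.1166,60],[0,0,0,0,0,0.1166,60],[0,0,0,0,0,0.1166,60]]
  squeeze: 25

```text
time_s: 1.77
ee_pos: [0.1853, 0.5177, 0.2051]
eef_rot: [3.141, 0.001, 0.46]
force: [0.7, -0.5, 0.4]
grip_width: 0.0602
grip_force: 0.0
```

Call:
carry_out:
  plan:
    - [[0,0,0,0,0,0.1166,60],[0,0,0,0,0,0.1166,60],[0,0,0,0,0,0.1166,60],[0,0,0,0,0,0.1166,60],[19.2,27.6,0,0,0,0,60],[19.2,27.6,0,0,0,0,60],[19.2,27.6,0,0,0,0,60],[19.2,27.6,0,0,0,0,60],[19.2,27.6,0,0,0,0,60],[19.2,27.6,0,0,0,0,60],[19.2,27.6,0,0,0,0,60],[19.2,27.6,0,0,0,0,60],[19.2,27.6,0,0,0,0,60],[19.2,27.6,0,0,0,0,60],[19.2,27.6,0,0,0,0,60],[19.2,27.6,0,0,0,0,60]]

```text
time_s: 3.1
ee_pos: [0.4738, 0.1805, 0.1856]
eef_rot: [-3.116, 0.04, 0.065]
force: [0.0, 0.5, -0.2]
grip_width: 0.0601
grip_force: 0.0
```

Call:
carry_out:
  plan:
    - [[19.2,27.6,0,0,0,0,60],[19.2,27.6,0,0,0,0,60],[19.2,27.6,0,0,0,0,60],[19.2,27.6,0,0,0,0,60],[19.2,27.6,0,0,0,0,60],[19.2,27.6,0,0,0,0,60],[19.2,27.6,0,0,0,0,60],[19.2,27.6,0,0,0,0,60],[19.2,27.6,0,0,0,0,60],[19.2,27.6,0,0,0,0,60],[19.2,27.6,0,0,0,0,60],[19.2,27.6,0,0,0,0,60],[0,0,0,0,0,0,60],[0,0,0,0,0,0,60],[0,0,0,0,0,0,60]]

```text
time_s: 4.35
ee_pos: [0.7237, -0.1329, 0.1676]
eef_rot: [-3.115, 0.04, 0.065]
force: [-0.6, 0.5, 0.1]
grip_width: 0.0598
grip_force: 0.0
```

```bash
python3 -c "
from h import *
go(.6455,-.1452,.011,0)"
```

```text
t 4.35 tilt [-3.115  0.04 ] F [-0.64  0.52  0.07] grip 59.8 0.0 pose [ 0.7237 -0.1329  0.1676] 0.065
turn rz=0.065 (0.5 rows); then shift x=-78.2 y=12.3 z=156.6 mm (2.3 rows)
```

```bash
cat >> h.py <<'E'
def go(x,y,z,psi):
    o,p,r=obs(); print('t',round(o['time_s'],2),'F',np.round(o['force'],2),'grip',round(o['grip_width']*1e3,1),round(o['grip_force'],1),'pose',p.round(4),np.round(r,3))
    R0=Rn.from_euler('xyz',r); R1=Rn.from_euler('xyz',[np.pi,0,psi]); d=np.array([x,y,z])-p
    t=(R0.inv()*R1).as_rotvec(); a=R0.inv().apply(d)*1e3; b=R1.inv().apply(d)*1e3
    print('turn',t.round(3),f'({np.linalg.norm(t)/.12:.1f} rows); then shift',b.round(1),f'({np.linalg.norm(b)/38:.1f} rows)   [shift before turn',a.round(1),']')
    q1=np.arctan2(y,x); print('q6 end',round((q1+np.pi/2-psi+np.pi)%(2*np.pi)-np.pi,2))
E
python3 -c "
from h import *
go(.6455,-.1452,.011,0)"
```

```text
t 4.35 F [-0.64  0.52  0.07] grip 59.8 0.0 pose [ 0.7237 -0.1329  0.1676] [-3.115  0.04   0.065]
turn [-0.025  0.041  0.064] (0.7 rows); then shift [-78.2  12.3 156.6] (4.6 rows)   [shift before turn [-72.4  11.4 159.4] ]
q6 end 1.35
```

Correct the tilt, go above f, then pause for a baseline force.

Call:
carry_out:
  plan:
    - [[0,0,0,-0.025,0.041,0.064,60],[-26,4.1,0,0,0,0,60],[-26,4.1,0,0,0,0,60],[-26.2,4.1,0,0,0,0,60],[0,0,22,0,0,0,60],[0,0,22,0,0,0,60],[0,0,22,0,0,0,60],[0,0,22,0,0,0,60],[0,0,0,0,0,0,60],[0,0,0,0,0,0,60],[0,0,0,0,0,0,60],[0,0,0,0,0,0,60],[0,0,0,0,0,0,60]]

```text
time_s: 5.43
ee_pos: [0.6465, -0.1457, 0.0818]
eef_rot: [3.141, -0.003, 0.001]
force: [-0.2, 0.2, -0.4]
grip_width: 0.0603
grip_force: 0.0
```

```bash
python3 -c "
from h import *
go(.6455,-.1452,.011,0)
c=snap('scene','s1');crop(c,'s1',190,110,390,250,4)"
```

```text
t 5.43 F [-0.24  0.18 -0.44] grip 60.3 0.0 pose [ 0.6465 -0.1457  0.0818] [ 3.141e+00 -3.000e-03  1.000e-03]
turn [ 0.001 -0.003  0.001] (0.0 rows); then shift [-1.  -0.5 70.8] (1.9 rows)   [shift before turn [-1.2 -0.6 70.8] ]
q6 end 1.35
```

View pics/s1.png

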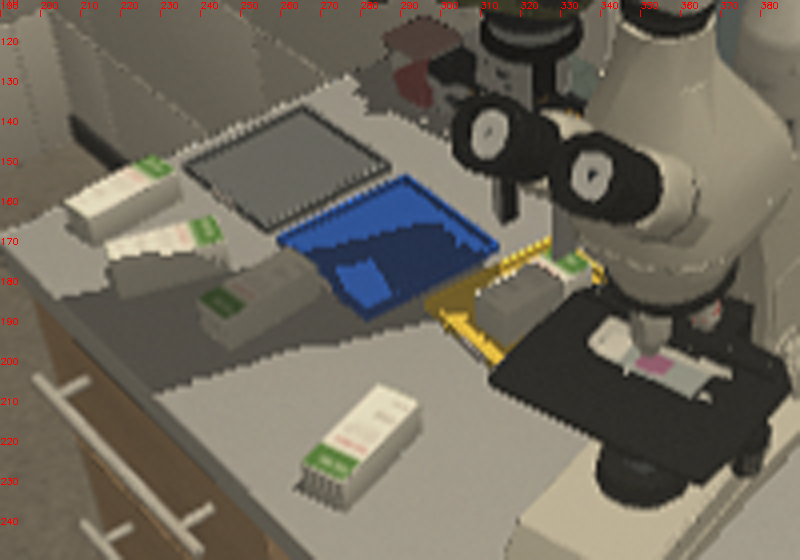

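Call:
carry_out:
  plan:
    - [[0,0,24,0,0,0,60],[0,0,24,0,0,0,60],[0,0,23,0,0,0,60],[0,0,0,0,0,0,60],[0,0,0,0,0,0,30],[0,0,0,0,0,0,30],[0,0,0,0,0,0,30],[0,0,0,0,0,0,30],[0,0,0,0,0,0,30],[0,0,0,0,0,0,30],[0,0,-12,0,0,0,30],[0,0,-18,0,0,0,30],[0,0,-20,0,0,0,30],[0,0,-15,0,0,0,30],[0,0,0,0,0,0,30],[0,0,0,0,0,0,30],[0,0,0,0,0,0,30],[0,0,0,0,0,0,30],[0,0,0,0,0,0,30],[0,0,0,0,0,0,30]]
  squeeze: 25

```text
time_s: 7.15
ee_pos: [0.6456, -0.1457, 0.0734]
eef_rot: [-3.142, 0.0, 0.0]
force: [-0.2, 0.1, -0.3]
grip_width: 0.0397
grip_force: 25.0
```

```bash
cat >> h.py <<'E'
def feel(n=4):
    F=[]
    for i in range(n): F.append(telemetry.get_obs()['force']); optics.camera('top')
    F=np.array(F); print('Fz',F[:,2].round(2),F.mean(0).round(2))
E
python3 -c "
from h import *
feel(6)
go(.6467+.037,-.1539,.07,1.514)
print(telemetry.get_obs()['moment'])"
```

```text
Fz [-0.28  0.25  0.26 -0.05 -0.99 -0.59] [ 0.15  0.2  -0.23]
t 7.45 F [-0.11  0.88 -0.88] grip 39.7 25.0 pose [ 0.6459 -0.1457  0.0741] [ 3.141e+00 -1.000e-03  0.000e+00]
turn [ 1.000e-03 -0.000e+00 -1.514e+00] (12.6 rows); then shift [-6.  38.2  4.1] (1.0 rows)   [shift before turn [37.8  8.2  4.1] ]
q6 end -0.16
[-0.02737326  0.12252259  0.06092581]
```

```bash
python3 -c "
from h import *
t=load('top0');s=load('scene0')
for z in (.2,.3,.4,.5,.6,.7): print(z,w(t,[[223,147],[252,143],[196,140]],z)[:,:2].round(3).tolist(),w(s,[[292,88],[325,97],[291,65]],z)[:,:2].round(3).tolist())
crop(s,'s2',270,40,390,150,6)
go(.6414,.1664,.11,1.608)"
```

```text
0.2 [[0.776, 0.131], [0.79, 0.03], [0.802, 0.226]] [[0.782, 0.181], [0.825, 0.046], [0.903, 0.344]]
0.3 [[0.755, 0.103], [0.767, 0.011], [0.778, 0.19]] [[0.664, 0.019], [0.701, -0.096], [0.767, 0.157]]
0.4 [[0.733, 0.076], [0.745, -0.009], [0.755, 0.155]] [[0.547, -0.144], [0.577, -0.238], [0.631, -0.03]]
0.5 [[0.712, 0.048], [0.722, -0.029], [0.731, 0.12]] [[0.429, -0.306], [0.453, -0.38], [0.495, -0.217]]
0.6 [[0.69, 0.02], [0.699, -0.049], [0.708, 0.085]] [[0.312, -0.468], [0.329, -0.521], [0.359, -0.404]]
0.7 [[0.669, -0.007], [0.677, -0.068], [0.684, 0.05]] [[0.194, -0.631], [0.205, -0.663], [0.223, -0.591]]
t 7.45 F [-0.11  0.88 -0.88] grip 39.7 25.0 pose [ 0.6459 -0.1457  0.0741] [ 3.141e+00 -1.000e-03  0.000e+00]
turn [ 1.000e-03 -0.000e+00 -1.608e+00] (13.4 rows); then shift [312.1   7.1 -35.9] (8.3 rows)   [shift before turn [  -4.4 -312.1  -36. ] ]
q6 end 0.22
```

View pics/s2.png

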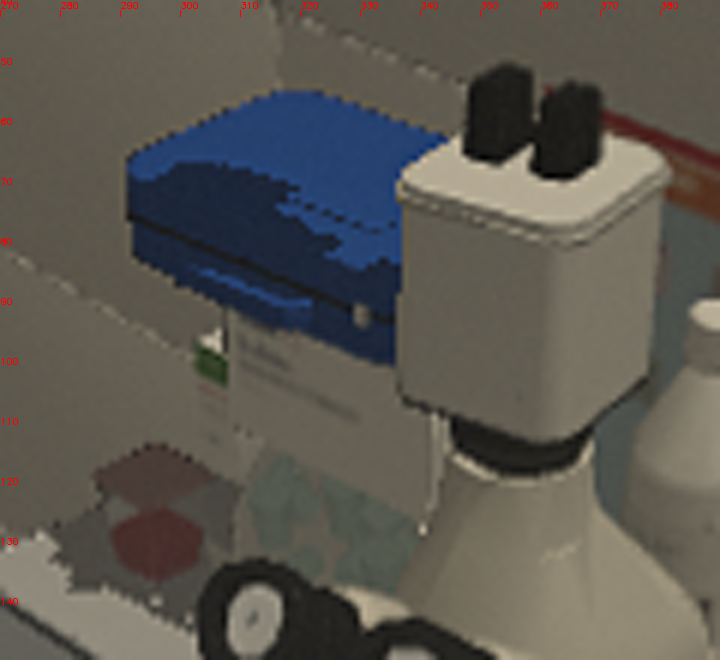

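Call:
carry_out:
  plan:
    - [[-0.5,-34.7,-4,0,0,0,30],[-0.5,-34.7,-4,0,0,0,30],[-0.5,-34.7,-4,0,0,0,30],[-0.5,-34.7,-4,0,0,0,30],[-0.5,-34.7,-4,0,0,0,30],[-0.5,-34.7,-4,0,0,0,30],[-0.5,-34.7,-4,0,0,0,30],[-0.5,-34.7,-4,0,0,0,30],[-0.5,-34.7,-4,0,0,0,30],[0,0,0,0,0,0,30]]

```text
time_s: 8.28
ee_pos: [0.6408, 0.1723, 0.111]
eef_rot: [-3.141, -0.002, 0.005]
force: [-0.2, 0.4, -0.1]
grip_width: 0.0397
grip_force: 25.0
```

Call:
carry_out:
  plan:
    - [[0,0,0,0,0,-0.1149,30],[0,0,0,0,0,-0.1149,30],[0,0,0,0,0,-0.1149,30],[0,0,0,0,0,-0.1149,30],[0,0,0,0,0,-0.1149,30],[0,0,0,0,0,-0.1149,30],[0,0,0,0,0,-0.1149,30],[0,0,0,0,0,-0.1149,30],[0,0,0,0,0,-0.1149,30],[0,0,0,0,0,-0.1149,30],[0,0,0,0,0,-0.1149,30],[0,0,0,0,0,-0.1149,30],[0,0,0,0,0,-0.1149,30],[0,0,0,0,0,-0.1149,30],[0,0,0,0,0,0,30],[0,0,0,0,0,0,30],[0,0,0,0,0,0,30]]

```text
time_s: 9.7
ee_pos: [0.6413, 0.1664, 0.11]
eef_rot: [3.141, 0.0, 1.605]
force: [0.5, 1.3, 0.8]
grip_width: 0.0397
grip_force: 25.0
```

```bash
python3 -c "
from h import *
feel(4)
go(.6414,.1664,.011,1.608)
snap('top','t2');crop(load('top0') if 0 else load('t2'),'t2',195,140,335,265,5)"
```

```text
Fz [ 0.78  0.28  0.33 -0.66] [-0.37  0.62  0.18]
t 9.9 F [ 0.12  0.01 -0.47] grip 39.8 25.0 pose [0.6413 0.1665 0.1101] [3.141 0.    1.607]
turn [ 0.001  0.    -0.001] (0.0 rows); then shift [-0.1  0.1 99.1] (2.6 rows)   [shift before turn [-0.   0.  99.1] ]
q6 end 0.22
```

View pics/t2.png

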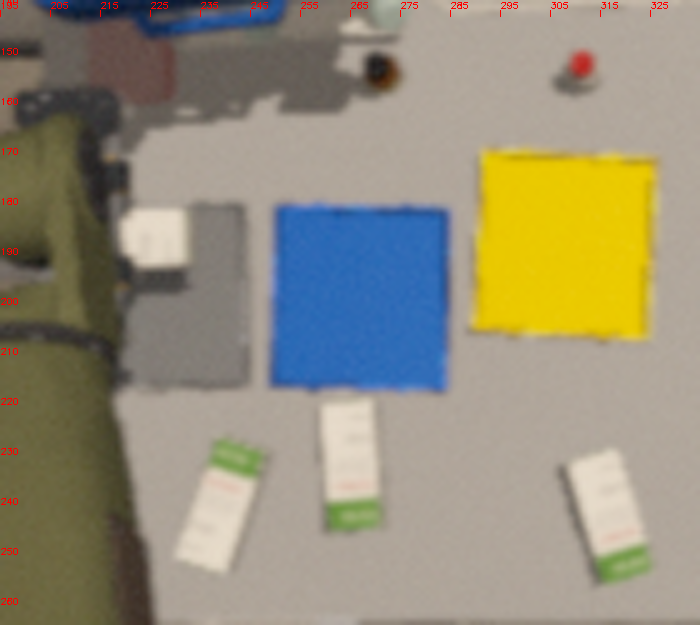

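Call:
carry_out:
  plan:
    - [[0,0,25,0,0,0,30],[0,0,25,0,0,0,30],[0,0,24,0,0,0,30],[0,0,15,0,0,0,30],[0,0,8,0,0,0,30],[0,0,1,0,0,0,30],[0,0,0,0,0,0,30],[0,0,0,0,0,0,46],[0,0,0,0,0,0,46],[0,0,0,0,0,0,46],[0,0,0,0,0,0,46],[0,0,-10,0,0,0,46],[0,0,-20,0,0,0,46],[0,0,-30,0,0,0,60],[0,0,-30,0,0,0,60],[0,0,0,0,0,0,60]]

```text
time_s: 11.28
ee_pos: [0.6438, 0.1671, 0.1097]
eef_rot: [3.131, -0.001, 1.609]
force: [-0.8, -0.0, 0.7]
grip_width: 0.0592
grip_force: 0.0
```

```bash
python3 -c "
from h import *
go(.4766,.0103,.1,3.197)"
```

```text
t 11.28 F [-0.82 -0.01  0.67] grip 59.2 0.0 pose [0.6438 0.1671 0.1097] [ 3.131e+00 -1.000e-03  1.609e+00]
turn [ 0.009  0.007 -1.588] (13.2 rows); then shift [ 175.6 -147.3    9.7] (6.0 rows)   [shift before turn [-150.3 -173.1    7.7] ]
q6 end -1.6
```

Call:
carry_out:
  plan:
    - [[-21.4,-24.7,1,0,0,0,60],[-21.4,-24.7,1,0,0,0,60],[-21.4,-24.7,1,0,0,0,60],[-21.4,-24.7,1,0,0,0,60],[-21.4,-24.7,1,0,0,0,60],[-21.4,-24.7,1,0,0,0,60],[-21.4,-24.7,1,0,0,0,60],[0,0,0,0,0,-0.1134,60],[0,0,0,0,0,-0.1134,60],[0,0,0,0,0,-0.1134,60],[0,0,0,0,0,-0.1134,60],[0,0,0,0,0,-0.1134,60],[0,0,0,0,0,-0.1134,60],[0,0,0,0,0,-0.1134,60],[0,0,0,0,0,-0.1134,60],[0,0,0,0,0,-0.1134,60],[0,0,0,0,0,-0.1134,60]]

```text
time_s: 12.7
ee_pos: [0.4743, 0.0102, 0.0955]
eef_rot: [3.141, 0.002, 2.749]
force: [0.1, 0.2, -0.3]
grip_width: 0.0596
grip_force: 0.0
```

Call:
carry_out:
  plan:
    - [[0,0,0,0,0,-0.1134,60],[0,0,0,0,0,-0.1134,60],[0,0,0,0,0,-0.1134,60],[0,0,0,0,0,-0.1134,60],[0,0,0,0,0,0,60],[0,0,0,0,0,0,60],[0,0,0,0,0,0,60]]

```text
time_s: 13.28
ee_pos: [0.4743, 0.0103, 0.0952]
eef_rot: [-3.141, 0.001, -3.09]
force: [0.0, 0.0, -0.1]
grip_width: 0.0599
grip_force: 0.0
```

```bash
python3 -c "
from h import *
go(.4766,.0103,.008,3.197)
c=snap('top','t3');crop(c,'t3',195,140,335,265,5)"
```

```text
t 13.28 F [ 0.04  0.01 -0.07] grip 59.9 0.0 pose [0.4743 0.0103 0.0952] [-3.141e+00  1.000e-03 -3.090e+00]
turn [-0.     0.001 -0.004] (0.0 rows); then shift [-2.3 -0.1 87.2] (2.3 rows)   [shift before turn [-2.2 -0.  87.2] ]
q6 end -1.6
```

View pics/t3.png

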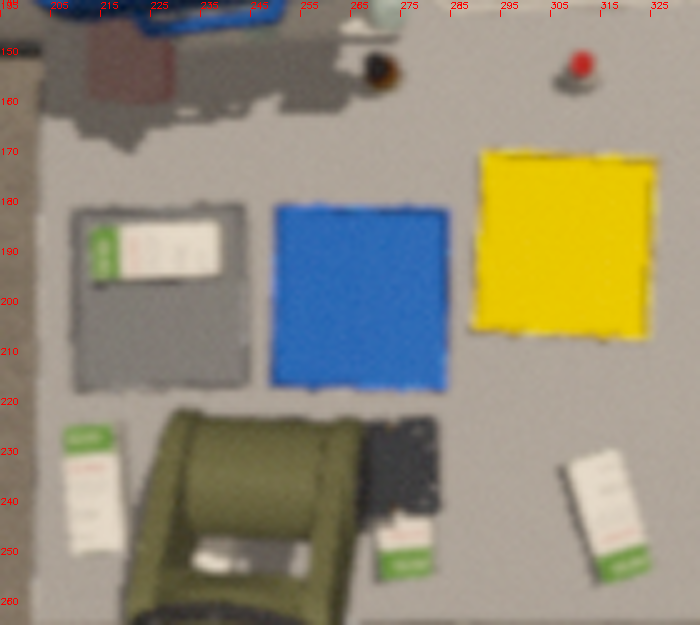

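```bash
python3 -c "
from h import *
go(.4357,-.1886,.09,3.399)"
```

```text
t 13.33 F [-0.53  0.21 -0.03] grip 60.0 0.0 pose [0.4743 0.0103 0.0952] [-3.141e+00  1.000e-03 -3.090e+00]
turn [-0.001  0.001 -0.206] (1.7 rows); then shift [  87.9 -182.5    5.2] (5.3 rows)   [shift before turn [  48.8 -196.6    5.2] ]
q6 end -2.24
```

Call:
carry_out:
  plan:
    - [[8.1,-32.8,1,0,0,0,60],[8.1,-32.8,1,0,0,0,60],[8.1,-32.8,1,0,0,0,60],[8.1,-32.8,1,0,0,0,60],[8.1,-32.8,1,0,0,0,60],[8.1,-32.8,0,0,0,0,60],[0,0,0,0,0,-0.103,60],[0,0,0,0,0,-0.103,60],[0,0,0,0,0,0,60],[0,0,0,0,0,0,60],[0,0,0,0,0,0,60]]

```text
time_s: 14.25
ee_pos: [0.4366, -0.1886, 0.09]
eef_rot: [-3.141, 0.001, -2.884]
force: [0.3, 0.8, 0.0]
grip_width: 0.0602
grip_force: 0.0
```

```bash
python3 -c "
from h import *
go(.4357,-.1886,.008,3.399)
c=snap('top','t4');crop(c,'t4',195,140,335,265,5)"
```

```text
t 14.25 F [0.3  0.8  0.04] grip 60.2 0.0 pose [ 0.4366 -0.1886  0.09  ] [-3.141e+00  1.000e-03 -2.884e+00]
turn [-0.001  0.001 -0.   ] (0.0 rows); then shift [ 0.9  0.3 82. ] (2.2 rows)   [shift before turn [ 0.9  0.3 82. ] ]
q6 end -2.24
```

View pics/t4.png

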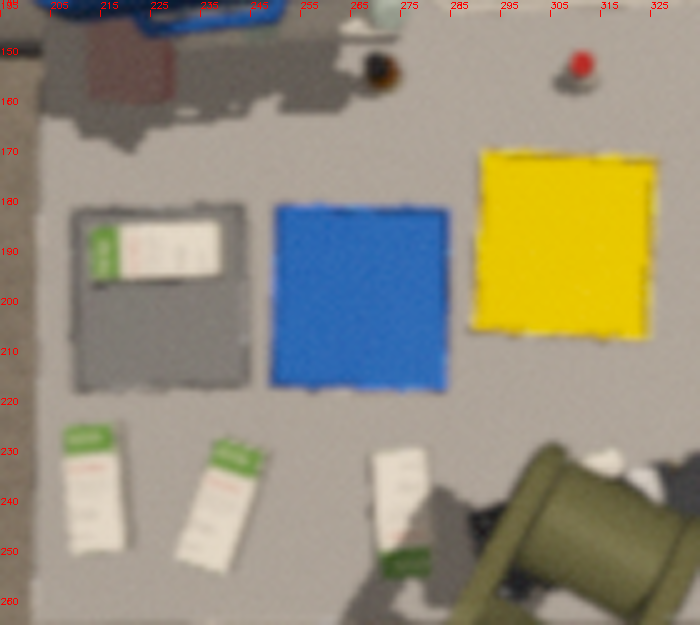

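Call:
carry_out:
  plan:
    - [[1,0,27,0,0,0,60],[0,0,27,0,0,0,60],[0,0,20,0,0,0,60],[0,0,8,0,0,0,60],[0,0,0,0,0,0,60],[0,0,0,0,0,0,30],[0,0,0,0,0,0,30],[0,0,0,0,0,0,30],[0,0,0,0,0,0,30],[0,0,0,0,0,0,30],[0,0,0,0,0,0,30],[0,0,-12,0,0,0,30],[0,0,-22,0,0,0,30],[0,0,-26,0,0,0,30],[0,0,-15,0,0,0,30],[0,0,-5,0,0,0,30],[0,0,0,0,0,0,30],[0,0,0,0,0,0,30],[0,0,0,0,0,0,30],[0,0,0,0,0,0,30]]

```text
time_s: 15.97
ee_pos: [0.4351, -0.1889, 0.087]
eef_rot: [3.141, -0.001, -2.881]
force: [0.2, -0.0, -0.4]
grip_width: 0.0399
grip_force: 24.9
```

```bash
python3 -c "
from h import *
feel(6)
P=lambda a:np.array(a)/5+[195,140]
a=w(load('t4'),P([(407,577),(399,450)]),.034);d=a[0]-a[1];print(a.mean(0),np.arctan2(d[1],d[0]))
for n,x,y,s in(('blue',.6067,.0068,-.025),('yel',.6467,-.1539,-.057),('grey',.6074,.1651,.037)):
  print(n)
  for e in(.034,-.034): X=(x+e*np.cos(s),y+e*np.sin(s));print(np.round(X,4),np.pi/2+s); go(*X,.1,np.pi/2+s)
"
```

```text
Fz [-0.42  0.38  0.23 -0.33 -0.35 -0.2 ] [-0.02  0.03 -0.12]
[ 0.43827206 -0.02998443  0.034     ] -3.0771028819692665
blue
[0.6407 0.006 ] 1.5457963267948966
t 16.27 F [ 0.05 -0.49 -1.2 ] grip 40.1 2.5 pose [ 0.4355 -0.1891  0.0878] [-3.141  0.    -2.881]
turn [0.000e+00 1.000e-03 1.857e+00] (15.5 rows); then shift [200.2 200.2 -12.2] (7.5 rows)   [shift before turn [-248.6  135.6  -12.1] ]
q6 end 0.03
[0.5727 0.0076] 1.5457963267948966
t 16.27 F [ 0.05 -0.49 -1.2 ] grip 40.1 2.5 pose [ 0.4355 -0.1891  0.0878] [-3.141  0.    -2.881]
turn [0.000e+00 1.000e-03 1.857e+00] (15.5 rows); then shift [200.2 132.2 -12.2] (6.3 rows)   [shift before turn [-183.3  154.7  -12.2] ]
q6 end 0.04
yel
[ 0.6806 -0.1558] 1.5137963267948966
t 16.27 F [ 0.05 -0.49 -1.2 ] grip 40.1 2.5 pose [ 0.4355 -0.1891  0.0878] [-3.141  0.    -2.881]
turn [0.000e+00 1.000e-03 1.889e+00] (15.7 rows); then shift [ 47.2 242.8 -12.2] (6.5 rows)   [shift before turn [-245.4  -31.1  -12.1] ]
q6 end -0.17
[ 0.6128 -0.152 ] 1.5137963267948966
t 16.27 F [ 0.05 -0.49 -1.2 ] grip 40.1 2.5 pose [ 0.4355 -0.1891  0.0878] [-3.141  0.    -2.881]
turn [0.000e+00 1.000e-03 1.889e+00] (15.7 rows); then shift [ 47.2 174.8 -12.2] (4.8 rows)   [shift before turn [-180.8   -9.8  -12.1] ]
q6 end -0.19
grey
[0.6414 0.1664] 1.6077963267948965
t 16.27 F [ 0.05 -0.49 -1.2 ] grip 40.1 2.5 pose [ 0.4355 -0.1891  0.0878] [-3.141  0.    -2.881]
turn [0.000e+00 1.000e-03 1.795e+00] (15.0 rows); then shift [347.6 218.9 -12.2] (10.8 rows)   [shift before turn [-290.6  290.4  -12.2] ]
q6 end 0.22
[0.5734 0.1638] 1.6077963267948965
t 16.27 F [ 0.05 -0.49 -1.2 ] grip 40.1 2.5 pose [ 0.4355 -0.1891  0.0878] [-3.141  0.    -2.881]
turn [0.000e+00 1.000e-03 1.795e+00] (15.0 rows); then shift [347.6 150.9 -12.2] (10.0 rows)   [shift before turn [-224.3  305.5  -12.2] ]
q6 end 0.24
```

Call:
carry_out:
  plan:
    - [[0,0,0,0,0,0,30],[0,0,0,0,0,0,30],[0,0,0,0,0,0,30],[0,0,0,0,0,0,30],[0,0,0,0,0,0,30],[0,0,0,0,0,0,30]]
  squeeze: 30

```text
time_s: 16.77
ee_pos: [0.4355, -0.1892, 0.088]
eef_rot: [-3.141, 0.001, -2.881]
force: [-0.6, 1.1, -0.2]
grip_width: 0.0399
grip_force: 29.9
```

```bash
python3 -c "
from h import *
feel(8)
go(.5734,.1638,.1,1.608)
c=snap('scene','s5');crop(c,'s5',230,100,390,240,5)"
```

```text
Fz [-0.19 -0.75 -1.01 -0.17 -0.1  -0.56 -0.46 -0.35] [ 0.05  0.26 -0.45]
t 17.17 F [ 0.97 -0.17 -0.2 ] grip 39.7 29.9 pose [ 0.4356 -0.1892  0.088 ] [-3.141e+00  1.000e-03 -2.881e+00]
turn [0.000e+00 1.000e-03 1.795e+00] (15.0 rows); then shift [347.6 150.9 -12. ] (10.0 rows)   [shift before turn [-224.2  305.4  -12. ] ]
q6 end 0.24
```

View pics/s5.png

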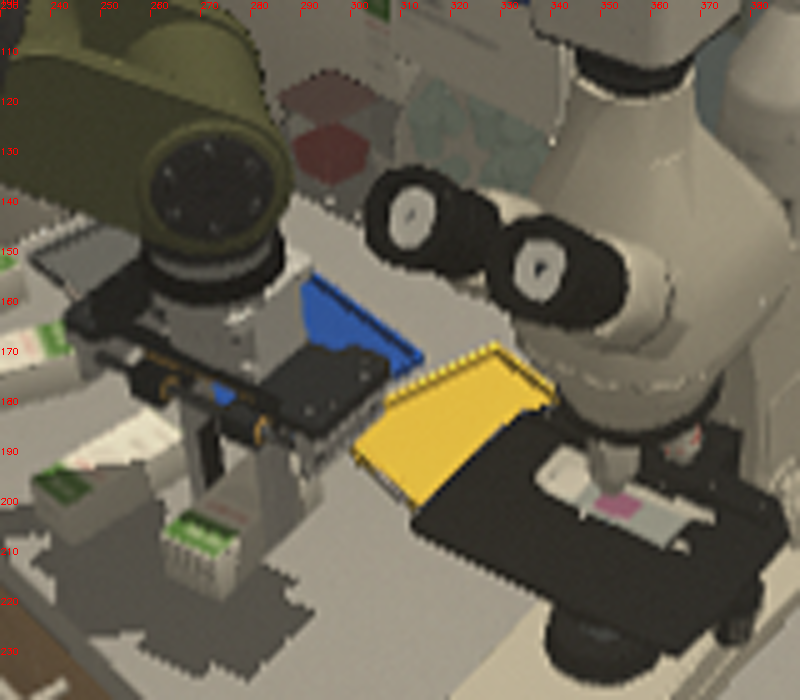

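Call:
carry_out:
  plan:
    - [[-22.4,30.5,-1.2,0,0,0,30],[-22.4,30.5,-1.2,0,0,0,30],[-22.4,30.5,-1.2,0,0,0,30],[-22.4,30.5,-1.2,0,0,0,30],[-22.4,30.5,-1.2,0,0,0,30],[-22.4,30.5,-1.2,0,0,0,30],[-22.4,30.5,-1.2,0,0,0,30],[-22.4,30.5,-1.2,0,0,0,30],[-22.4,30.5,-1.2,0,0,0,30],[-22.4,30.5,-1.2,0,0,0,30],[0,0,0,0,0,0,30]]

```text
time_s: 18.13
ee_pos: [0.5744, 0.1685, 0.1]
eef_rot: [3.141, 0.002, -2.877]
force: [-0.5, -0.1, -0.2]
grip_width: 0.0396
grip_force: 29.9
```

Call:
carry_out:
  plan:
    - [[0,0,0,0,0,0.1197,30],[0,0,0,0,0,0.1197,30],[0,0,0,0,0,0.1197,30],[0,0,0,0,0,0.1197,30],[0,0,0,0,0,0.1197,30],[0,0,0,0,0,0.1197,30],[0,0,0,0,0,0.1197,30],[0,0,0,0,0,0.1197,30],[0,0,0,0,0,0.1197,30],[0,0,0,0,0,0.1197,30],[0,0,0,0,0,0.1197,30],[0,0,0,0,0,0.1197,30],[0,0,0,0,0,0.1197,30],[0,0,0,0,0,0.1197,30],[0,0,0,0,0,0.1197,30],[0,0,0,0,0,0,30],[0,0,0,0,0,0,30],[0,0,0,0,0,0,30]]

```text
time_s: 19.63
ee_pos: [0.5732, 0.1632, 0.0999]
eef_rot: [3.141, 0.0, 1.611]
force: [0.2, 0.3, -0.2]
grip_width: 0.0398
grip_force: 29.9
```

```bash
python3 -c "
from h import *
feel(5)
go(.5734,.1638,.012,1.608)"
```

```text
Fz [-0.21 -0.42 -0.2  -0.33 -0.08] [ 0.24  0.05 -0.24]
t 19.88 F [ 1.23  0.32 -0.45] grip 39.6 29.9 pose [0.5733 0.1633 0.1   ] [3.141 0.    1.608]
turn [0.001 0.    0.   ] (0.0 rows); then shift [ 0.5  0.2 88. ] (2.3 rows)   [shift before turn [ 0.5  0.1 88. ] ]
q6 end 0.24
```

Call:
carry_out:
  plan:
    - [[0,0,25,0,0,0,30],[0,0,25,0,0,0,30],[0,0,20,0,0,0,30],[0,0,10,0,0,0,30],[0,0,7,0,0,0,30],[0,0,2,0,0,0,30],[0,0,0,0,0,0,30],[0,0,0,0,0,0,46],[0,0,0,0,0,0,46],[0,0,0,0,0,0,46],[0,0,0,0,0,0,46],[0,0,-10,0,0,0,46],[0,0,-20,0,0,0,46],[0,0,-30,0,0,0,60],[0,0,-25,0,0,0,60],[0,0,0,0,0,0,60],[0,0,0,0,0,0,60]]

```text
time_s: 21.3
ee_pos: [0.574, 0.1635, 0.098]
eef_rot: [3.138, -0.0, 1.607]
force: [-1.1, -0.1, 0.1]
grip_width: 0.0597
grip_force: 0.0
```

```bash
python3 -c "
from h import *
go(.4438,.1106,.09,-.325)"
```

```text
t 21.3 F [-1.11 -0.15  0.13] grip 59.7 0.0 pose [0.574  0.1635 0.098 ] [ 3.138 -0.     1.607]
turn [ 0.002 -0.004  1.932] (16.1 rows); then shift [-106.5   91.7    8. ] (3.7 rows)   [shift before turn [ -48.1 -132.     7.4] ]
q6 end 2.14
```

Call:
carry_out:
  plan:
    - [[-12,-33,2,0,0,0,60],[-12,-33,2,0,0,0,60],[-12,-33,2,0,0,0,60],[-12,-33,2,0,0,0,60],[0,0,0,0,0,0.1208,60],[0,0,0,0,0,0.1208,60],[0,0,0,0,0,0.1208,60],[0,0,0,0,0,0.1208,60],[0,0,0,0,0,0.1208,60],[0,0,0,0,0,0.1208,60],[0,0,0,0,0,0.1208,60],[0,0,0,0,0,0.1208,60],[0,0,0,0,0,0.1208,60],[0,0,0,0,0,0.1208,60],[0,0,0,0,0,0.1208,60],[0,0,0,0,0,0.1208,60],[0,0,0,0,0,0.1208,60],[0,0,0,0,0,0.1208,60],[0,0,0,0,0,0.1208,60],[0,0,0,0,0,0.1208,60]]

```text
time_s: 22.97
ee_pos: [0.4425, 0.1105, 0.0871]
eef_rot: [3.141, 0.001, -0.332]
force: [0.5, 0.3, 0.1]
grip_width: 0.0605
grip_force: 0.0
```

Call:
carry_out:
  plan:
    - [[0,0,0,0,0,0,60],[0,0,0,0,0,0,60],[0,0,0,0,0,0,60]]

```text
time_s: 23.22
ee_pos: [0.4428, 0.1105, 0.0875]
eef_rot: [3.141, -0.0, -0.322]
force: [0.1, 0.1, 0.4]
grip_width: 0.0602
grip_force: 0.0
```

```bash
python3 -c "
from h import *
go(.4438,.1106,.008,-.325)
c=snap('top','t6');crop(c,'t6',195,140,335,265,5)"
```

```text
t 23.22 F [0.11 0.06 0.42] grip 60.2 0.0 pose [0.4428 0.1105 0.0875] [ 3.141 -0.    -0.322]
turn [ 0.    -0.     0.003] (0.0 rows); then shift [ 0.9 -0.4 79.5] (2.1 rows)   [shift before turn [ 0.9 -0.4 79.5] ]
q6 end 2.14
```

View pics/t6.png

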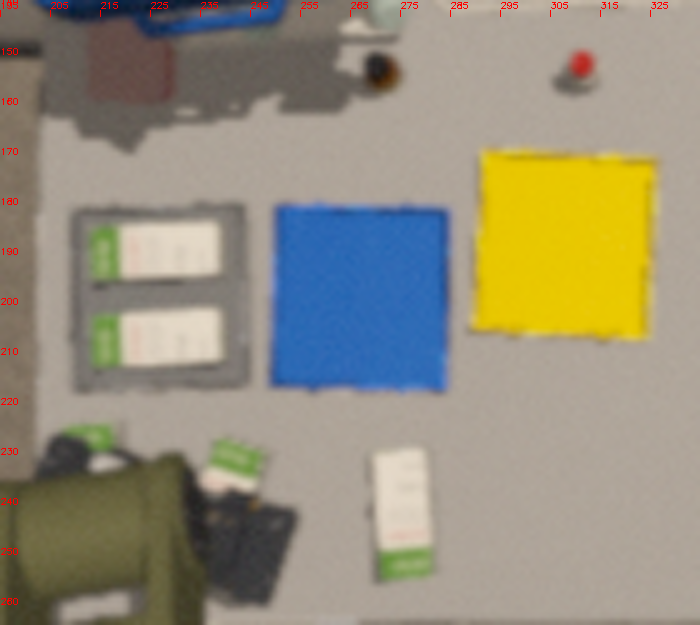

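Call:
carry_out:
  plan:
    - [[1,0,27,0,0,0,60],[0,0,27,0,0,0,60],[0,0,17,0,0,0,60],[0,0,8,0,0,0,60],[0,0,0,0,0,0,60],[0,0,0,0,0,0,30],[0,0,0,0,0,0,30],[0,0,0,0,0,0,30],[0,0,0,0,0,0,30],[0,0,0,0,0,0,30],[0,0,0,0,0,0,30],[0,0,-12,0,0,0,30],[0,0,-22,0,0,0,30],[0,0,-26,0,0,0,30],[0,0,-15,0,0,0,30],[0,0,-5,0,0,0,30],[0,0,0,0,0,0,30],[0,0,0,0,0,0,30],[0,0,0,0,0,0,30],[0,0,0,0,0,0,30]]
  squeeze: 30

```text
time_s: 24.93
ee_pos: [0.4435, 0.1101, 0.0878]
eef_rot: [3.141, 0.001, -0.326]
force: [0.3, 0.2, -4.3]
grip_width: 0.0398
grip_force: 30.0
```

```bash
python3 -c "
from h import *
feel(7)
print('blue'); go(.6407,.006,.1,1.546)
print('yel'); go(.6806,-.1558,.1,1.514)"
```

```text
Fz [-4.34 -4.   -3.23 -3.01 -3.04 -3.41 -3.77] [ 0.   -0.06 -3.54]
blue
t 25.28 F [ 0.11  0.39 -3.11] grip 40.3 30.0 pose [0.444  0.1102 0.0888] [ 3.141e+00 -1.000e-03 -3.260e-01]
turn [ 1.000e-03 -0.000e+00 -1.872e+00] (15.6 rows); then shift [-99.3 199.2 -11.2] (5.9 rows)   [shift before turn [219.7  35.8 -11.1] ]
q6 end 0.03
yel
t 25.28 F [ 0.11  0.39 -3.11] grip 40.3 30.0 pose [0.444  0.1102 0.0888] [ 3.141e+00 -1.000e-03 -3.260e-01]
turn [ 1.00e-03 -0.00e+00 -1.84e+00] (15.3 rows); then shift [-252.2  251.3  -11.2] (9.4 rows)   [shift before turn [309.3 176.3 -11. ] ]
q6 end -0.17
```

Call:
carry_out:
  plan:
    - [[31.4,5.1,-1.6,0,0,0,30],[31.4,5.1,-1.6,0,0,0,30],[31.4,5.1,-1.6,0,0,0,30],[31.4,5.1,-1.6,0,0,0,30],[31.4,5.1,-1.6,0,0,0,30],[31.4,5.1,-1.6,0,0,0,30],[31.4,5.1,-1.6,0,0,0,30],[0,0,0,0,0,0,30],[0,0,0,0,0,-0.117,30],[0,0,0,0,0,-0.117,30],[0,0,0,0,0,-0.117,30],[0,0,0,0,0,-0.117,30],[0,0,0,0,0,-0.117,30],[0,0,0,0,0,-0.117,30],[0,0,0,0,0,-0.117,30],[0,0,0,0,0,-0.117,30]]

```text
time_s: 26.62
ee_pos: [0.6406, 0.0062, 0.0999]
eef_rot: [3.141, 0.0, 0.616]
force: [0.4, -0.3, -2.9]
grip_width: 0.0397
grip_force: 30.0
```

Call:
carry_out:
  plan:
    - [[0,0,0,0,0,-0.117,30],[0,0,0,0,0,-0.117,30],[0,0,0,0,0,-0.117,30],[0,0,0,0,0,-0.117,30],[0,0,0,0,0,-0.117,30],[0,0,0,0,0,-0.117,30],[0,0,0,0,0,-0.117,30],[0,0,0,0,0,-0.117,30],[0,0,0,0,0,0,30],[0,0,0,0,0,0,30],[0,0,0,0,0,0,30]]

```text
time_s: 27.53
ee_pos: [0.6407, 0.0061, 0.1002]
eef_rot: [3.141, 0.0, 1.542]
force: [0.8, -0.5, -3.0]
grip_width: 0.0397
grip_force: 30.0
```

```bash
python3 -c "
from h import *
go(.6407,.006,.0115,1.546)"
```

```text
t 27.53 F [ 0.76 -0.51 -2.95] grip 39.7 30.0 pose [0.6407 0.0061 0.1002] [3.141 0.    1.542]
turn [ 0.001  0.    -0.004] (0.0 rows); then shift [-0.1 -0.  88.7] (2.3 rows)   [shift before turn [-0.1 -0.1 88.7] ]
q6 end 0.03
```

Call:
carry_out:
  plan:
    - [[0,0,25,0,0,0,30],[0,0,25,0,0,0,30],[0,0,20,0,0,0,30],[0,0,10,0,0,0,30],[0,0,7,0,0,0,30],[0,0,1.5,0,0,0,30],[0,0,0,0,0,0,30],[0,0,0,0,0,0,46],[0,0,0,0,0,0,46],[0,0,0,0,0,0,46],[0,0,0,0,0,0,46],[0,0,-10,0,0,0,46],[0,0,-20,0,0,0,46],[0,0,-30,0,0,0,60],[0,0,-25,0,0,0,60],[0,0,0,0,0,0,60],[0,0,0,0,0,0,60]]

```text
time_s: 28.95
ee_pos: [0.6416, 0.006, 0.099]
eef_rot: [3.137, 0.0, 1.546]
force: [-0.4, -0.2, -0.7]
grip_width: 0.06
grip_force: 0.0
```

```bash
python3 -c "
from h import *
go(.4383,-.03,.09,-3.077)"
```

```text
t 28.95 F [-0.44 -0.23 -0.7 ] grip 60.0 0.0 pose [0.6416 0.006  0.099 ] [3.137 0.    1.546]
turn [ 0.003  0.004 -1.66 ] (13.8 rows); then shift [205.2 -22.8   9. ] (5.4 rows)   [shift before turn [ -41.  -202.4    8.1] ]
q6 end -1.7
```

Call:
carry_out:
  plan:
    - [[-6.8,-33.8,1.5,0,0,0,60],[-6.8,-33.8,1.5,0,0,0,60],[-6.8,-33.8,1.5,0,0,0,60],[-6.8,-33.8,1.5,0,0,0,60],[-6.8,-33.8,1.5,0,0,0,60],[-6.8,-33.8,1.5,0,0,0,60],[0,0,0,0,0,-0.1186,60],[0,0,0,0,0,-0.1186,60],[0,0,0,0,0,-0.1186,60],[0,0,0,0,0,-0.1186,60],[0,0,0,0,0,-0.1186,60],[0,0,0,0,0,-0.1186,60],[0,0,0,0,0,-0.1186,60],[0,0,0,0,0,-0.1186,60],[0,0,0,0,0,-0.1186,60],[0,0,0,0,0,-0.1186,60],[0,0,0,0,0,-0.1186,60],[0,0,0,0,0,-0.1186,60],[0,0,0,0,0,-0.1186,60],[0,0,0,0,0,-0.1186,60]]

```text
time_s: 30.62
ee_pos: [0.4365, -0.0297, 0.0869]
eef_rot: [-3.142, -0.001, -3.071]
force: [-0.2, -0.4, 0.2]
grip_width: 0.0599
grip_force: 0.0
```

Call:
carry_out:
  plan:
    - [[0,0,0,0,0,0,60],[0,0,0,0,0,0,60],[0,0,0,0,0,0,60]]

```text
time_s: 30.87
ee_pos: [0.4369, -0.0297, 0.0873]
eef_rot: [-3.141, 0.0, -3.081]
force: [1.0, 0.2, -0.1]
grip_width: 0.0597
grip_force: 0.0
```

```bash
python3 -c "
from h import *
go(.4383,-.03,.008,-3.077)
c=snap('top','t7');crop(c,'t7',195,140,335,265,5)"
```

```text
t 30.87 F [ 1.05  0.18 -0.12] grip 59.7 0.0 pose [ 0.4369 -0.0297  0.0873] [-3.141  0.    -3.081]
turn [-0.     0.    -0.004] (0.0 rows); then shift [-1.4 -0.4 79.3] (2.1 rows)   [shift before turn [-1.4 -0.4 79.3] ]
q6 end -1.7
```

View pics/t7.png

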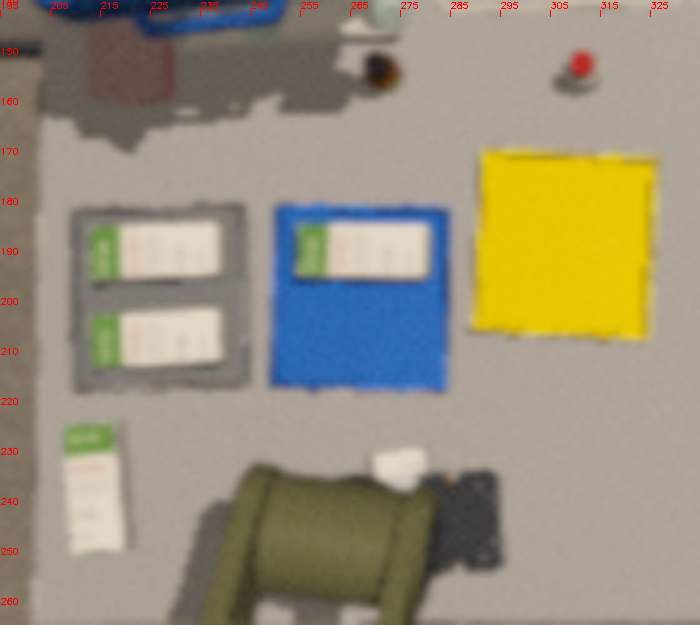

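Blue far slot is filled properly, carton 3's back end shows at (400,465) in the crop as expected. Pick it.

Call:
carry_out:
  plan:
    - [[-1,0,27,0,0,0,60],[0,0,27,0,0,0,60],[0,0,17,0,0,0,60],[0,0,8,0,0,0,60],[0,0,0,0,0,0,60],[0,0,0,0,0,0,30],[0,0,0,0,0,0,30],[0,0,0,0,0,0,30],[0,0,0,0,0,0,30],[0,0,0,0,0,0,30],[0,0,0,0,0,0,30],[0,0,-12,0,0,0,30],[0,0,-22,0,0,0,30],[0,0,-26,0,0,0,30],[0,0,-15,0,0,0,30],[0,0,-5,0,0,0,30],[0,0,0,0,0,0,30],[0,0,0,0,0,0,30],[0,0,0,0,0,0,30],[0,0,0,0,0,0,30]]
  squeeze: 30

```text
time_s: 32.58
ee_pos: [0.4376, -0.0296, 0.0877]
eef_rot: [-3.142, -0.001, -3.077]
force: [0.2, 0.6, -1.4]
grip_width: 0.0397
grip_force: 30.0
```

```bash
python3 -c "
from h import *
feel(7)
print('blue'); go(.5727,.0076,.1,1.546)
print('yel'); go(.6806,-.1558,.1,1.514)"
```

```text
Fz [-1.43 -1.75 -1.61 -1.88 -0.93 -0.74 -1.61] [-0.27  0.03 -1.42]
blue
t 32.93 F [-0.09  0.28 -2.5 ] grip 40.0 30.0 pose [ 0.4381 -0.0297  0.0885] [-3.141e+00  1.000e-03 -3.077e+00]
turn [0.000e+00 1.000e-03 1.661e+00] (13.8 rows); then shift [ 40.6 133.7 -11.5] (3.7 rows)   [shift before turn [-136.8   28.4  -11.4] ]
q6 end 0.04
yel
t 32.93 F [-0.09  0.28 -2.5 ] grip 40.0 30.0 pose [ 0.4381 -0.0297  0.0885] [-3.141e+00  1.000e-03 -3.077e+00]
turn [0.000e+00 1.000e-03 1.693e+00] (14.1 rows); then shift [-112.2  249.3  -11.5] (7.2 rows)   [shift before turn [-233.8 -141.6  -11.3] ]
q6 end -0.17
```

Call:
carry_out:
  plan:
    - [[0,0,0,0,0,0.1209,30],[0,0,0,0,0,0.1209,30],[0,0,0,0,0,0.1209,30],[0,0,0,0,0,0.1209,30],[0,0,0,0,0,0.1209,30],[0,0,0,0,0,0.1209,30],[0,0,0,0,0,0.1209,30],[0,0,0,0,0,0.1209,30],[0,0,0,0,0,0.1209,30],[0,0,0,0,0,0.1209,30],[0,0,0,0,0,0.1209,30],[0,0,0,0,0,0.1209,30],[0,0,0,0,0,0.1209,30],[0,0,0,0,0,0.1209,30],[0,0,0,0,0,0,30],[-18.7,30.2,-1.9,0,0,0,30],[-18.7,30.2,-1.9,0,0,0,30],[-18.7,30.2,-1.9,0,0,0,30]]

```text
time_s: 34.43
ee_pos: [0.5265, -0.0916, 0.0947]
eef_rot: [3.14, 0.0, 1.519]
force: [-0.4, 1.0, -1.5]
grip_width: 0.0397
grip_force: 30.0
```

Call:
carry_out:
  plan:
    - [[-18.7,30.2,-1.9,0,0,0,30],[-18.7,30.2,-1.9,0,0,0,30],[-18.7,30.2,-1.9,0,0,0,30],[0,0,0,0,0,0,30],[0,0,0,0,0,0,30],[0,0,0,0,0,0,30]]

```text
time_s: 34.93
ee_pos: [0.612, -0.1516, 0.0996]
eef_rot: [-3.141, -0.0, 1.517]
force: [-1.3, 0.8, -1.7]
grip_width: 0.04
grip_force: 30.0
```

```bash
python3 -c "
from h import *
feel(5)
go(.6128,-.152,.0115,1.514)"
```

```text
Fz [-1.74 -2.57 -2.83 -2.55 -1.56] [-0.21  0.3  -2.25]
t 35.18 F [ 0.31  0.4  -1.34] grip 39.8 30.0 pose [ 0.6124 -0.1515  0.1007] [3.14  0.    1.515]
turn [0.001 0.    0.001] (0.0 rows); then shift [-0.5  0.4 89.2] (2.3 rows)   [shift before turn [-0.4  0.3 89.2] ]
q6 end -0.19
```

Call:
carry_out:
  plan:
    - [[0,0,25,0,0,0,30],[0,0,25,0,0,0,30],[0,0,20,0,0,0,30],[0,0,10,0,0,0,30],[0,0,7.5,0,0,0,30],[0,0,1.5,0,0,0,30],[0,0,0,0,0,0,30],[0,0,0,0,0,0,46],[0,0,0,0,0,0,46],[0,0,0,0,0,0,46],[0,0,0,0,0,0,46],[0,0,-10,0,0,0,46],[0,0,-20,0,0,0,46],[0,0,-30,0,0,0,60],[0,0,-25,0,0,0,60],[0,0,0,0,0,0,60],[0,0,0,0,0,0,60]]

```text
time_s: 36.6
ee_pos: [0.6134, -0.1522, 0.0983]
eef_rot: [3.138, 0.001, 1.514]
force: [-0.0, -0.1, -1.2]
grip_width: 0.0597
grip_force: 0.0
```

```bash
python3 -c "
from h import *
go(.4587,.2099,.09,.084)"
```

```text
t 36.6 F [-0.04 -0.08 -1.18] grip 59.7 0.0 pose [ 0.6134 -0.1522  0.0983] [3.138e+00 1.000e-03 1.514e+00]
turn [ 0.004 -0.002  1.43 ] (11.9 rows); then shift [-123.7 -373.8    8.3] (10.4 rows)   [shift before turn [ 352.7 -175.     7.2] ]
q6 end 1.92
```

Shift first (11 rows), then turn.

Call:
carry_out:
  plan:
    - [[32.1,-15.9,1,0,0,0,60],[32.1,-15.9,1,0,0,0,60],[32.1,-15.9,1,0,0,0,60],[32.1,-15.9,1,0,0,0,60],[32.1,-15.9,1,0,0,0,60],[32.1,-15.9,1,0,0,0,60],[32.1,-15.9,1,0,0,0,60],[32.1,-15.9,0,0,0,0,60],[32.1,-15.9,0,0,0,0,60],[32.1,-15.9,0,0,0,0,60],[32.1,-15.9,0,0,0,0,60]]

```text
time_s: 37.52
ee_pos: [0.4566, 0.2117, 0.0882]
eef_rot: [-3.141, 0.001, 1.514]
force: [0.2, 0.5, 0.5]
grip_width: 0.0598
grip_force: 0.0
```

Call:
carry_out:
  plan:
    - [[0,0,0,0,0,0.119,60],[0,0,0,0,0,0.119,60],[0,0,0,0,0,0.119,60],[0,0,0,0,0,0.119,60],[0,0,0,0,0,0.119,60],[0,0,0,0,0,0.119,60],[0,0,0,0,0,0.119,60],[0,0,0,0,0,0.119,60],[0,0,0,0,0,0.119,60],[0,0,0,0,0,0.119,60],[0,0,0,0,0,0.119,60],[0,0,0,0,0,0.119,60],[0,0,0,0,0,0,60],[0,0,0,0,0,0,60],[0,0,0,0,0,0,60]]

```text
time_s: 38.77
ee_pos: [0.4578, 0.2104, 0.0886]
eef_rot: [3.141, -0.0, 0.09]
force: [-0.9, 0.1, -0.5]
grip_width: 0.0604
grip_force: 0.0
```

```bash
python3 -c "
from h import *
go(.4587,.2099,.008,.084)
c=snap('top','t8');crop(c,'t8',195,140,335,265,5)"
```

```text
t 38.77 F [-0.91  0.05 -0.51] grip 60.4 0.0 pose [0.4578 0.2104 0.0886] [ 3.141 -0.     0.09 ]
turn [ 0.001 -0.     0.006] (0.1 rows); then shift [ 0.8  0.6 80.6] (2.1 rows)   [shift before turn [ 0.8  0.5 80.6] ]
q6 end 1.92
```

View pics/t8.png

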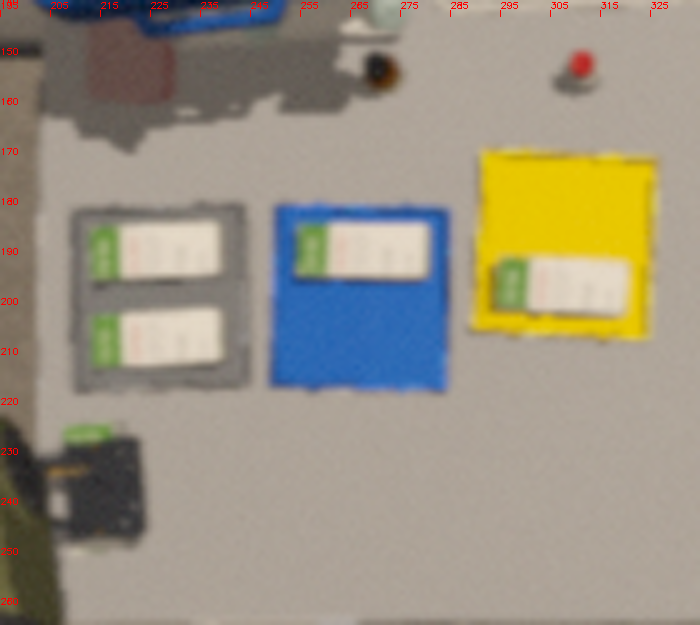

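The placed cartons are all good and the last carton is under the gripper, green end at (88,435). Pick it.

Call:
carry_out:
  plan:
    - [[1,0.5,27,0,0,0.006,60],[0,0,27,0,0,0,60],[0,0,18,0,0,0,60],[0,0,8,0,0,0,60],[0,0,0,0,0,0,60],[0,0,0,0,0,0,30],[0,0,0,0,0,0,30],[0,0,0,0,0,0,30],[0,0,0,0,0,0,30],[0,0,0,0,0,0,30],[0,0,0,0,0,0,30],[0,0,-12,0,0,0,30],[0,0,-22,0,0,0,30],[0,0,-26,0,0,0,30],[0,0,-15,0,0,0,30],[0,0,-5,0,0,0,30],[0,0,0,0,0,0,30],[0,0,0,0,0,0,30],[0,0,0,0,0,0,30],[0,0,0,0,0,0,30]]
  squeeze: 30

```text
time_s: 40.48
ee_pos: [0.4586, 0.2099, 0.0879]
eef_rot: [3.141, 0.001, 0.08]
force: [0.2, -0.8, -1.7]
grip_width: 0.0396
grip_force: 30.0
```

```bash
python3 -c "
from h import *
feel(7)
print('blue'); go(.5727,.0076,.1,1.546)
print('yel'); go(.6806,-.1558,.1,1.514)"
```

```text
Fz [-1.72 -1.2  -1.67 -1.95 -1.31 -1.63 -1.71] [-0.04 -0.16 -1.6 ]
blue
t 40.83 F [-0.97 -0.91 -2.69] grip 40.0 30.0 pose [0.4591 0.21   0.0888] [ 3.141e+00 -1.000e-03  8.000e-02]
turn [ 1.000e-03 -0.000e+00 -1.466e+00] (12.2 rows); then shift [-199.6  118.6  -11.2] (6.1 rows)   [shift before turn [ 97.1 210.9 -11. ] ]
q6 end 0.04
yel
t 40.83 F [-0.97 -0.91 -2.69] grip 40.0 30.0 pose [0.4591 0.21   0.0888] [ 3.141e+00 -1.000e-03  8.000e-02]
turn [ 1.000e-03 -0.000e+00 -1.434e+00] (11.9 rows); then shift [-352.7  241.9  -11.2] (11.3 rows)   [shift before turn [191.6 382.4 -10.9] ]
q6 end -0.17
```

Call:
carry_out:
  plan:
    - [[0,0,0,0,0,-0.1195,30],[0,0,0,0,0,-0.1195,30],[0,0,0,0,0,-0.1195,30],[0,0,0,0,0,-0.1195,30],[0,0,0,0,0,-0.1195,30],[0,0,0,0,0,-0.1195,30],[0,0,0,0,0,-0.1195,30],[0,0,0,0,0,-0.1195,30],[0,0,0,0,0,-0.1195,30],[0,0,0,0,0,-0.1195,30],[0,0,0,0,0,-0.1195,30],[0,0,0,0,0,-0.1195,30],[0,0,-4,0,0,0,30]]

```text
time_s: 41.92
ee_pos: [0.4588, 0.2099, 0.0925]
eef_rot: [-3.141, 0.001, 1.52]
force: [-0.8, 1.2, -1.7]
grip_width: 0.0392
grip_force: 30.0
```

Call:
carry_out:
  plan:
    - [[-29.4,20.2,-1,0,0,0,30],[-29.4,20.2,-1,0,0,0,30],[-29.4,20.2,-1,0,0,0,30],[-29.4,20.2,-1,0,0,0,30],[-29.4,20.2,-1,0,0,0,30],[-29.4,20.2,-1,0,0,0,30],[-29.4,20.2,-1,0,0,0,30],[-29.4,20.2,-1,0,0,0,30],[-29.4,20.2,0,0,0,0,30],[-29.4,20.2,0,0,0,0,30],[-29.4,20.2,0,0,0,0,30],[-29.4,20.2,0,0,0,0,30],[0,0,0,0,0,0,30],[0,0,0,0,0,0,30],[0,0,0,0,0,0,30]]

```text
time_s: 43.17
ee_pos: [0.6808, -0.1555, 0.101]
eef_rot: [3.142, -0.0, 1.511]
force: [-0.2, 0.1, -2.0]
grip_width: 0.0397
grip_force: 30.0
```

```bash
python3 -c "
from h import *
feel(5)
go(.6806,-.1558,.0115,1.514)"
```

```text
Fz [-1.96 -1.68 -1.72 -2.21 -1.61] [ 0.52 -0.04 -1.83]
t 43.42 F [-0.23  0.5  -2.04] grip 39.6 30.0 pose [ 0.6811 -0.155   0.1018] [3.14  0.    1.515]
turn [0.001 0.    0.001] (0.0 rows); then shift [-0.8 -0.4 90.3] (2.4 rows)   [shift before turn [-0.8 -0.5 90.3] ]
q6 end -0.17
```

After release, lift and back off along −y of the tool (toward the robot) for a final look.

Call:
carry_out:
  plan:
    - [[0,0,25,0,0,0,30],[0,0,25,0,0,0,30],[0,0,20,0,0,0,30],[0,0,11,0,0,0,30],[0,0,7.5,0,0,0,30],[0,0,1.5,0,0,0,30],[0,0,0,0,0,0,30],[0,0,0,0,0,0,46],[0,0,0,0,0,0,46],[0,0,0,0,0,0,46],[0,0,0,0,0,0,46],[0,0,-10,0,0,0,46],[0,0,-20,0,0,0,46],[0,0,-30,0,0,0,60],[0,0,-30,0,0,0,60],[0,-35,-10,0,0,0,60],[0,-35,0,0,0,0,60],[0,-35,0,0,0,0,60],[0,-35,0,0,0,0,60],[0,-35,0,0,0,0,60]]

```text
time_s: 45.08
ee_pos: [0.5048, -0.1457, 0.1119]
eef_rot: [3.14, 0.001, 1.514]
force: [0.7, -1.3, -0.4]
grip_width: 0.0598
grip_force: 0.0
```

Call:
carry_out:
  plan:
    - [[0,-35,0,0,0,0,60],[0,-30,0,0,0,0,60],[0,-30,0,0,0,0,60],[0,0,0,0,0,0,60],[0,0,0,0,0,0,60]]

```text
time_s: 45.5
ee_pos: [0.4113, -0.1408, 0.1123]
eef_rot: [3.139, 0.001, 1.513]
force: [0.7, -0.8, 1.1]
grip_width: 0.0603
grip_force: 0.0
```

```bash
python3 -c "
from h import *
c=snap('top','t9');crop(c,'t9',195,140,335,265,5)"
```

```text
(no output)
```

View pics/t9.png

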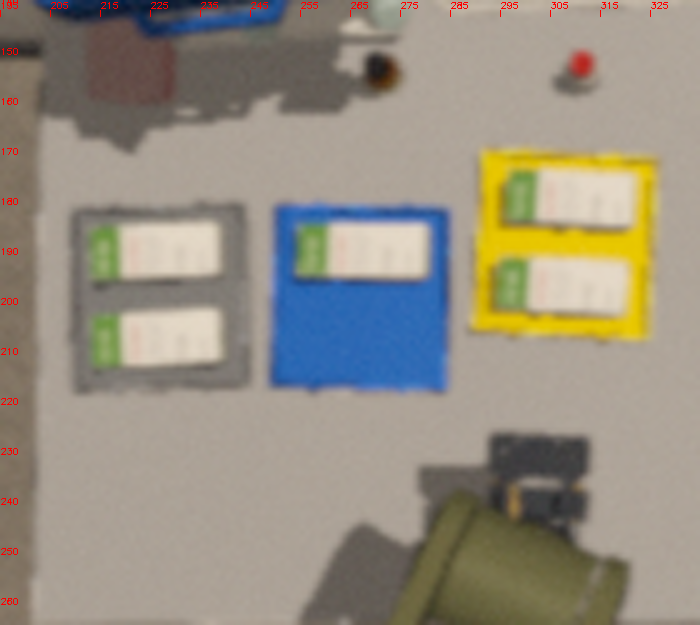

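All five cartons lie flat in their trays with green ends to the left; the jar and bottles have not moved.

```bash
python3 -c "
from h import *
print(ctrl.hand_in())"
```

```text
the job is handed in; nothing more can be done
None
```

All five cartons present were lifted and felt, then laid flat with green ends left: two empty in grey (including carton_f from the yellow tray), one full in blue and two part-used in yellow. The jar and both bottles were not moved, and the job was handed in at about 46 s.

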